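Unlock the medicine box and hold its sealed lid ajar

ROBOT

A 6-joint arm with a two-finger parallel gripper is mounted at the origin on a cart in front of the work surface, level with it; the furniture and walls round the work are solid. World frame = base frame: x ahead of the robot, y to its left, z up, the work surface at z = 0. Lengths are in m, angles in rad, forces in N, time in s.
With the tool pointing down it reaches from about 0.25 to 0.725 m from the base axis. Payload 4 kg.
Tool frame: the origin (TCP) lies between the finger pads; the fingertips stand 17 mm ahead of it and the grasp point (between the pads) lies 2 mm behind it; z points along the fingers, y is the direction in which the jaws open and shut (so a half turn about z gives the same grasp; the last joint's range is limited). The gripper opens to 85 mm and grips with 20 to 120 N. Pads are 22 mm wide; open, the fingers measure 114 mm over their backs; the gripper's body (76 mm by 85 mm) begins 54 mm behind the grasp point. The pads swing forward as they close: fully open they stand 13 mm farther back than shut.
Start: joints at [-1.265, 0.241, 0.005, 1.335, 0, 1.571], TCP at [0.151, -0.477, 0.248] pointing down, gripper open.
Joint ranges: [-2.72, 2.72], [-1.05, 1.87], [-1.09, 1.28], [-1.99, 2.15], [-1.42, 1.44], [-3.14, 3.14]. Speed limits (rad/s): [2.79, 2.79, 3.14, 3.14, 3.14, 3.14].

INTERFACE

Orientations are given as a unit quaternion [x, y, z, w].
In Python, from workcell import readout, viewer, order gives the robot as it stands. The module is installed in compiled form; this text tells all that it offers.
- The arm moves only by the shell command python3 -m crank 'ROWS'. ROWS is text: rows parted by semicolons, each of 7 numbers parted by spaces: the shift along the tool's x, y, z in m, then the turn, a rotation vector about the tool's x, y, z in rad, then the gripper's target within -1 to 1 (shut at 1, half-way at 0, fully open at -1). A call has 1 to 20 rows; each row shifts and turns the pose as measured when the row begins, along the tool's axes as they then stand; what a row does not reach is not made up. A row lasts 1/12 s, in which the tool goes at most 41.7 mm and 7.16 degrees, less where a joint would pass 70% of its speed; a pose out of reach is approached as far as the arm can. A call with a gripper value outside its range is refused whole. The fingers move at their own pace and stop on an object; the grip force is fixed at half the most. Time passes only in rows, so rows that do not move let the fingers close. It gives the time, the measured TCP pose, the force and the opening at its end, in the units of the state.
- readout.get_obs(): the state, without advancing time (a new reading comes with each control period).
- viewer.camera(name): name is "side" or "top"; returns the picture (420x560x3 uint8, red, green, blue); there is no depth.
- viewer.calibration(name): a dict with "fx", "fy", "cx", "cy" (pixels), "eye" and "rotation" of the camera in the world. Camera axes: x right, y down, z forward; pixel columns grow to the right and rows downward; lengths in m; the calibration is good to about 2 mm. A picture is of the moment at which its call begins. calibration takes no time and is no camera call.
- order.job_done(): hands the job in, once; it reports no verdict.
The state is a dict: "clock": time; "joint_pos": joint angles; "joint_vel": joint speeds; "tau": joint torques, N m; "eef_pos": TCP position; "tool_rot": TCP orientation; "ft_force": force on the tool from outside, world axes, zero at the start; "ft_torque": the same for the moment, N m; "grip_width": finger opening in m.
Only numpy, scipy, OpenCV 4.12 (cv2) and the standard library are available. Lean on these libraries where they do the work, as an engineer would, in place of code of your own. Each camera call takes 0.05 s, during which the arm holds its last target. There are 200 camera calls.

TASK

Take the green-headed key from its wooden stand, push it fully home into the square socket of the medicine box's lock and turn it clockwise (seen from above) to the stop, so that the flat cam swings clear of the lid; leave the key in the lock. Then take the lid by its steel bar handle, pull it free of its sticky rubber seal without letting it fly open (never more than 7 cm at the front edge), and hold it still, about 4 cm open at the front edge, so that I can slip the week's tablets in while the damp kitchen air stays out. Finish while still holding the lid there, and do not disturb the mug, the tea box or the dropper bottle.

Things in the scene. Friction and masses are not known exactly. Their poses are not given: they have to be found in the camera images.
- med_box: green medicine box, fixed, 140 (x) x 200 (y) x 106 mm high with its lid. Origin: centre of its underside on the worktop; -x is its front (white cross), +x the hinge side, y left seen from the front, z up. Lid: rim 96 mm above the worktop, raised panel 106 mm. A grey lock boss stands out in front near the right corner, axis at x = -90, y = -60 mm, top of the brass core at z = 114 mm
- lock (a joint): turn of the brass lock core, rad: 0 = locked (its flat steel cam, 33 mm long from the axis, points to the box's +x, over the lid's rim); grows clockwise seen from above; clear of the lid from about 1.1, stop at 1.3. Starts between 0 and 0.15, takes about 0.05 Nm to turn and stays where it is left
- lock_mouth (a point): centre of the square socket's mouth on top of the brass core, 114 mm above the worktop, turning with the core: z up, x (along the cam) and y along the socket's sides. Socket 12.4 mm square, 22 mm deep, with a 2.5 mm chamfer. The core is about 28 mm across
- key: loose key, 65 mm long, 60 g, upright in the stand at first. Origin: tip of its shank; z up to the head. Square steel shank 11 mm wide (sides along x and y), 21 mm long, 8 mm wide at the last 4 mm; collar 25 mm across, 4 mm thick, rests on the core when home; neck; green head on top. Any of four quarter-turn positions fits the socket, with about 0.14 rad of play each way before it drives the core
- key_bow (a point): centre of the key's flat green head, 50 mm above the tip, axes as the key's; head 36 (x) x 12 (y) x 30 mm (z), to be gripped across its 12 mm
- key_stand: fixed turned wooden key stand, foot 64 mm across, post 39 mm across and 35.5 mm high with a 17 mm round bore in which the key stands loosely, its collar on the post. Origin: centre of the underside
- lid (a joint): angle of the lid, rad: 0 = shut, grows as the front edge rises. The seal resists with up to about 17 N of upward pull at the handle, most at 3 mm of opening at the front edge, and has let go at 8 mm; from there about 3 N carries the lid, which drops back onto its seal if let go. The front edge stands 140 mm x sin(angle) open: 4 cm is 0.29 rad, 7 cm is 0.52 rad
- lid_hinge (a point): middle of the lid's hinge axis, at the back of the box, fixed on the box with the box's axes: the axis runs along the box's y, 70 mm behind the box's origin and 92 mm up
- lid_handle (a point): centre of the lid's steel bar handle: round bar 12 mm across, 96 mm long along the box's y, on two 9 mm posts 36 mm either side (63 mm free between). Its axis is 34 mm above the lid's panel, 140 mm above the worktop when shut, 105 mm in front of and 48 mm above the hinge axis; moves with the lid
- mug: orange mug, loose, 88 mm high, 81 mm across; bystander. Origin: centre of its underside
- tea_box: pale green tea carton, loose, 65 x 122 x 125 mm; bystander. Origin: centre of its underside
- dropper: small brown dropper bottle with a black top, loose, 33 mm across, 102 mm high; bystander. Origin: centre of its underside
Not all that is in view belongs to the job. Of the things like the key, leave any that is pink, purple or red; of the rest the smaller one is meant.

How it is judged:
By the outcome, as a careful person would: the job done as asked, in the order asked, and still so for the second after the job is handed in, while the arm keeps its last pose, push and grip.
It also fails if it takes over 64 s, if anything falls off the work surface, if the arm or the gripper's body presses on something with over 40 N, if the wrist force passes 120 N, or if a joint passes its speed limit or range.

## Working session

There is one attempt and no reset: what is moved stays moved. The work goes in short steps, Python scripts to look and compute and a shell command to move; the robot and the scene stay as the last step left them, time stands still between calls to the robot, and variables do not carry over. Pictures are saved under pics/ and viewed, about 8 in all and at most 12, crops included, and the job is handed in when it is done.

```bash
mkdir -p pics; ls; cat > h.py <<'E'
import numpy as np, cv2
from workcell import readout, viewer, order
def cal(n):
    c=viewer.calibration(n); return c, np.array(c["rotation"]), np.array(c["eye"])
def ray(n,u,v):
    c,R,e=cal(n); d=R@np.array([(u-c["cx"])/c["fx"],(v-c["cy"])/c["fy"],1]); return e,d/np.linalg.norm(d)
def onz(n,u,v,z):
    e,d=ray(n,u,v); return e+d*(z-e[2])/d[2]
def two(p,q):  # p=(name,u,v)
    e1,d1=ray(*p); e2,d2=ray(*q)
    A=np.stack([d1,-d2],1); s=np.linalg.lstsq(A,e2-e1,rcond=None)[0]
    a=e1+s[0]*d1;b=e2+s[1]*d2; return (a+b)/2, np.linalg.norm(a-b)
def proj(n,P):
    c,R,e=cal(n); q=R.T@(np.array(P)-e); return np.array([c["fx"]*q[0]/q[2]+c["cx"],c["fy"]*q[1]/q[2]+c["cy"]])
def pic(n,f):
    im=viewer.camera(n); cv2.imwrite("pics/"+f,im[:,:,::-1]); return im
E
python3 - <<'E'
from h import *
a=pic("side","s0.png");b=pic("top","t0.png")
cv2.imwrite("pics/both0.png",cv2.resize(np.vstack([a,b])[:,:,::-1],None,fx=.7,fy=.7))
for n in("side","top"):print(n,viewer.calibration(n))
print(readout.get_obs())
E
```

```text
pics
side {'fx': 469.3918789860589, 'fy': 469.3918789860589, 'cx': 277.1171911319994, 'cy': 211.82914625834084, 'eye': array([0.08186829, 0.41857295, 1.05235115]), 'rotation': array([-0.45325969,  0.85422659, -0.22631818,  0.11675902])}
top {'fx': 433.91041014593077, 'fy': 433.91041014593077, 'cx': 280.5396901898231, 'cy': 203.73383695859678, 'eye': array([0.38569693, 0.09596814, 1.33445747]), 'rotation': array([-0.69891632,  0.71301533, -0.04363007,  0.0349505 ])}
{'clock': 0.1, 'joint_pos': array([-1.26502563e+00,  2.41359559e-01,  3.87059328e-03,  1.33521798e+00,
       -3.92949939e-05,  1.57085037e+00]), 'joint_vel': array([-0.00081238, -0.00158254,  0.00335297, -0.00073116, -0.00079674,
        0.0011676 ]), 'tau': array([-7.91669827e-04, -3.73137224e+01,  2.53010631e+01,  1.08267576e-02,
       -1.86951212e-05, -3.78789224e-06]), 'eef_pos': array([ 0.1503423 , -0.47630076,  0.24749546]), 'tool_rot': array([ 9.88339442e-01,  1.52263699e-01, -1.64928362e-04, -9.41170629e-04]), 'ft_force': array([-0.45914545, -0.39576172,  0.07774377]), 'ft_torque': array([0.03768522, 0.03409935, 0.00412397]), 'grip_width': 0.08541356806762171}
```

View pics/s0.png

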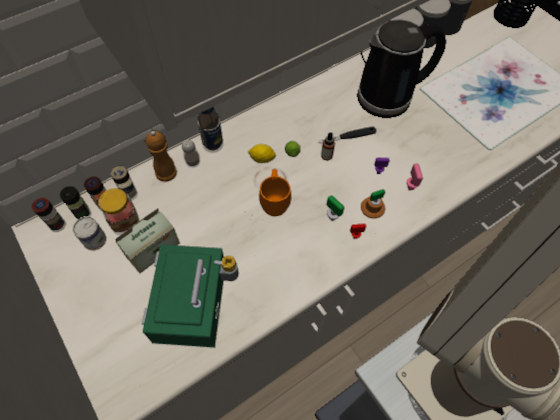

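View pics/t0.png

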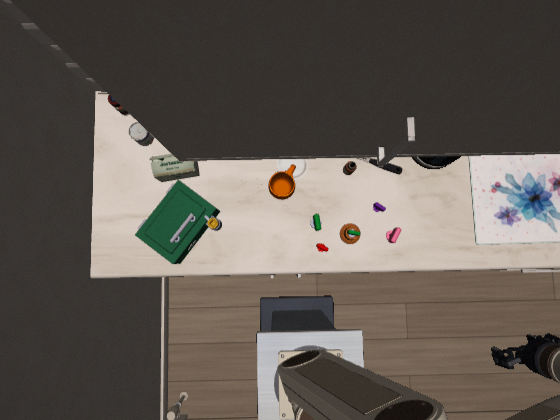

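```bash
sed -i 's/np.array(c\["rotation"\])/Rot.from_quat(c["rotation"]).as_matrix()/; 1a from scipy.spatial.transform import Rotation as Rot' h.py
python3 - <<'E'
from h import *
a=cv2.imread("pics/s0.png");b=cv2.imread("pics/t0.png")
r=lambda im,x,y,w,h,f:cv2.resize(im[y:y+h,x:x+w],None,fx=f,fy=f,interpolation=cv2.INTER_CUBIC)
A=r(a,315,140,130,110,3);B=r(b,300,190,130,110,3)
C=r(a,135,230,130,110,3);D=r(b,130,175,130,110,3)
cv2.imwrite("pics/c0.png",np.vstack([np.hstack([A,B]),np.hstack([C,D])])[:600])
print("quads",proj("top",[.3,0,0]),proj("side",[.3,0,0]), proj("top",[.15,-.477,.248]))
print(two(("side",376,194),("top",354,232)))
print("lock",two(("side",229,261),("top",214,223)))
for nm,p,q in [("bar",(199,270),(185,227)),("stand",(374,208),(350,234))]:print(nm,two(("side",*p),("top",*q)))
for n,im in(("side",a),("top",b)):
    hsv=cv2.cvtColor(im,cv2.COLOR_BGR2HSV)
    m=cv2.inRange(hsv,(55,90,40),(90,255,255))
    k,l,s,c=cv2.connectedComponentsWithStats(m)
    for i in range(1,k):
        if s[i,4]>25:print(n,s[i],c[i],cv2.minAreaRect(np.argwhere(l==i)[:,::-1].astype(np.float32)))
E
```

```text
quads [307.81124015 279.96278363] [368.2262544  277.60850738] [511.78638058 344.33144543]
(array([ 0.44221941, -0.13150541,  0.06882826]), np.float64(0.006787570599739188))
lock (array([0.47249014, 0.26946717, 0.11602932]), np.float64(0.005209402626888123))
bar (array([0.45968399, 0.33811106, 0.18368784]), np.float64(0.008723834783249224))
stand (array([ 0.43696017, -0.13186264,  0.00792696]), np.float64(0.0014368789342686043))
side [371 190  14  11  93] [377.03225806 194.59139785] ((377.2500305175781, 194.75003051757812), (7.273237705230713, 15.17893123626709), 71.56504821777344)
side [327 196  17  20 177] [334.83050847 204.94350282] ((334.5000305175781, 205.00003051757812), (20.50609588623047, 10.60660171508789), 45.0)
side [ 143  245   79   93 5384] [182.45282318 292.21248143] ((182.36041259765625, 290.8171081542969), (67.58698272705078, 93.03009796142578), 7.650651931762695)
top [ 136  181   80   83 3125] [174.7696  221.24288] ((175.400390625, 221.42300415039062), (48.34031295776367, 70.0287094116211), 37.69424057006836)
top [313 214   8  16  83] [316.90361446 221.56626506] ((316.5946044921875, 221.5675811767578), (15.45350456237793, 5.918363571166992), 80.53767395019531)
top [348 230  12   5  46] [353.23913043 232.2826087 ] ((353.5, 232.0), (4.0, 11.0), 90.0)
```

View pics/c0.png

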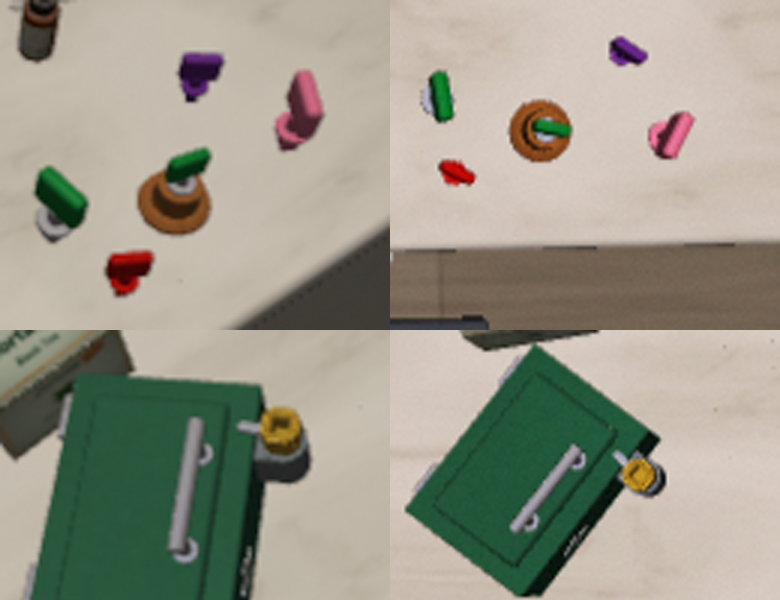

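```bash
python3 - <<'E'
from h import *
def up(f,x,y,w,h,k=8):
    im=cv2.imread(f)[y:y+h,x:x+w]; return cv2.cvtColor(cv2.resize(im,None,fx=k,fy=k,interpolation=cv2.INTER_CUBIC),cv2.COLOR_BGR2HSV)
def blob(f,x,y,w,h,lo,hi,k=8):
    m=cv2.inRange(up(f,x,y,w,h,k),lo,hi); c=max(cv2.findContours(m,0,1)[0],key=cv2.contourArea)
    pt=lambda p:np.array(p)/k+np.array([x,y])-.5+.5/k
    hull=cv2.convexHull(c); M=cv2.moments(hull); r=cv2.minAreaRect(c); bp=np.array([pt(q) for q in cv2.boxPoints(r)])
    return pt((M["m10"]/M["m00"],M["m01"]/M["m00"])),bp,np.array(r[1])/k
res={}
for nm,lo,hi,sb,tb in [("key",(55,90,40),(90,255,255),(365,184,26,22),(342,224,26,16)),
  ("gold",(18,120,60),(32,255,255),(214,248,30,30),(200,210,26,26)),
  ("stand",(5,100,40),(17,255,255),(355,190,36,32),(335,218,32,32)),
  ("bar",(0,0,95),(180,75,255),(184,250,22,60),(165,208,36,42))]:
    s=blob("pics/s0.png",*sb,lo,hi);t=blob("pics/t0.png",*tb,lo,hi)
    print(nm,s[0].round(1),s[2].round(1),t[0].round(1),t[2].round(1)); P,d=two(("side",*s[0]),("top",*t[0])); print("   ",P.round(4),d.round(4))
    res[nm]=(s,t)
def axis(nm,z,v): # long axis yaw from min-rect, on plane z
    b=res[nm][v][1]; e=[(b[i]+b[(i+1)%4])/2 for i in range(4)]
    n=("side","top")[v]; p=[onz(n,*q,z) for q in e]; a=p[2]-p[0];c=p[3]-p[1]; a=max(a,c,key=np.linalg.norm)
    return np.degrees(np.arctan2(a[1],a[0])),np.linalg.norm(a)
for v in(0,1):
    print("key yaw",axis("key",.0795,v),"bar yaw",axis("bar",.14,v))
    n=("side","top")[v]
    print(" on plane key",onz(n,*res["key"][v][0],.0795),"gold",onz(n,*res["gold"][v][0],.112),"stand",onz(n,*res["stand"][v][0],.0),"bar",onz(n,*res["bar"][v][0],.142))
    if v: 
      for q in [(178.3,180),(220,210.7),(135,235),(177,264.5)]: print("  rim",onz(n,*q,.096).round(3))
E
```

```text
key [377.  194.7] [ 7.9 15.7] [353.4 232.4] [12.3  4.4]
    [ 0.44   -0.1307  0.0698] 0.0037
gold [228.1 263.1] [13.5 15.6] [212.4 222.9] [10.8 10.4]
    [0.4726 0.2737 0.1106] 0.0028
stand [372.6 207. ] [24.2 20.7] [349.6 233.3] [20.4 20. ]
    [ 0.4396 -0.1298  0.011 ] 0.003
bar [197.8 279.7] [10.6 45.2] [182.8 228.2] [ 8.1 36. ]
    [0.4575 0.3491 0.1522] 0.0052
key yaw (np.float64(77.23989863273634), np.float64(0.04058207129772425)) bar yaw (np.float64(141.39761224765297), np.float64(0.09757963709353541))
 on plane key [ 0.43775609 -0.12399004  0.0795    ] gold [0.47298968 0.27493195 0.112     ] stand [ 0.44449472 -0.13455176  0.        ] bar [0.46354564 0.35033649 0.142     ]
key yaw (np.float64(-100.61427980006249), np.float64(0.03564443561408406)) bar yaw (np.float64(142.15167465774508), np.float64(0.09755052909779653))
 on plane key [ 0.43818266 -0.13014832  0.0795    ] gold [0.47154122 0.27238522 0.112     ] stand [ 0.43892939 -0.1326551   0.        ] bar [0.45642632 0.34917706 0.142     ]
  rim [0.598 0.373 0.096]
  rim [0.507 0.253 0.096]
  rim [0.443 0.494 0.096]
  rim [0.357 0.375 0.096]
```

The target candidates are:
- the smaller green key in the wooden stand, side (377,195), top (353,232)
- a bigger green key on the worktop, side (335,205), top (317,222)
- a purple key, side (381,163)
- a pink key, side (416,175)
- a red key, side (358,230)

I choose the one in the stand, which the close crop confirms. The head is at about (0.439,-0.130) with its long axis at yaw 79°. The box yaw is about 52°, and the lock is at (0.472,0.273).

```bash
cat >> h.py <<'E'
def go(P,jaw=None):
    """print shift in the tool's axes to TCP target P, and turn about tool z to bring jaw (tool y) to yaw [deg]"""
    o=readout.get_obs(); R=Rot.from_quat(o["tool_rot"]).as_matrix(); y=np.degrees(np.arctan2(R[1,1],R[0,1]))
    print("t %.2f"%o["clock"],"tcp",o["eef_pos"].round(4),"jaw %.1f"%y,"tilt",R[:2,2].round(3),"f",o["ft_force"].round(1),"w %.4f"%o["grip_width"],"j6 %.2f"%o["joint_pos"][5])
    if P is not None: print("shift",(R.T@(np.array(P)-o["eef_pos"])).round(4))
    if jaw is not None: print("rz",np.radians(-((jaw-y+90)%180-90)).round(3))
E
python3 -m crank '.0316 -.0203 0 0 0 0 -1;.0316 -.0203 0 0 0 0 -1;.0316 -.0203 0 0 0 0 -1;.0316 -.0203 0 0 0 0 -1;.0316 -.0203 0 0 0 0 -1;.0316 -.0203 0 0 0 0 -1;.0316 -.0203 0 0 0 0 -1;.0316 -.0203 0 0 0 0 -1;.0316 -.0203 0 0 0 0 -1;.0316 -.0203 0 0 0 0 -1;.0316 -.0203 0 0 0 0 -1;.0316 -.0203 0 0 0 0 -1;0 0 0 0 0 -.12 -1;0 0 0 0 0 -.12 -1;0 0 0 0 0 -.12 -1;0 0 0 0 0 -.12 -1;0 0 0 0 0 -.12 -1;0 0 0 0 0 -.12 -1;0 0 0 0 0 -.12 -1;0 0 0 0 0 -.12 -1'
python3 -c "
from h import *
go([.439,-.130,.13],-11)"
```

```text
clock: 1.77
eef_pos: [0.4489, -0.1103, 0.2375]
tool_rot: [0.799, 0.601, -0.003, -0.008]
ft_force: [0.2, -0.4, -0.3]
grip_width: 0.0852
t 1.77 tcp [ 0.4489 -0.1103  0.2375] jaw -16.2 tilt [-0.015  0.01 ] f [ 0.2 -0.4 -0.3] w 0.0852 j6 1.61
shift [-0.0223 -0.0023  0.1074]
rz -0.09
```

```bash
cat >> h.py <<'E'
def turn(jaw):
    o=readout.get_obs(); R=Rot.from_quat(o["tool_rot"]); M=R.as_matrix(); y=np.degrees(np.arctan2(M[1,1],M[0,1]))
    a=np.radians(y+(jaw-y+90)%180-90); yv=np.array([np.cos(a),np.sin(a),0]); z=np.array([0,0,-1.])
    T=np.stack([np.cross(yv,z),yv,z],1); print("rotvec",Rot.from_matrix(M.T@T).as_rotvec().round(3))
E
python3 -m crank '-.0056 -.0006 .025 0 0 -.03 -1;-.0056 -.0006 .025 0 0 -.03 -1;-.0056 -.0006 .027 0 0 -.03 -1;-.0055 -.0006 .027 0 0 0 -1;0 0 0 0 0 0 -1'
python3 - <<'E'
from h import *
go([.439,-.130,.068]); turn(-11)
a=pic("side","s1.png");b=pic("top","t1.png")
r=lambda im,x,y,w,h,f:cv2.resize(im[y:y+h,x:x+w],None,fx=f,fy=f,interpolation=cv2.INTER_CUBIC)
cv2.imwrite("pics/c1.png",np.hstack([r(a,320,130,100,100,4),r(b,300,180,100,100,4)])[:,:,::-1])
E
```

```text
clock: 2.18
eef_pos: [0.4407, -0.1307, 0.1305]
tool_rot: [0.768, 0.64, -0.001, -0.007]
ft_force: [-1.5, -1.5, 0.2]
grip_width: 0.0853
t 2.18 tcp [ 0.4407 -0.1307  0.1305] jaw -10.4 tilt [-0.011  0.009] f [-1.5 -1.5  0.2] w 0.0853 j6 1.46
shift [-0.0001 -0.0011  0.0625]
rotvec [-0.013 -0.007  0.011]
```

View pics/c1.png

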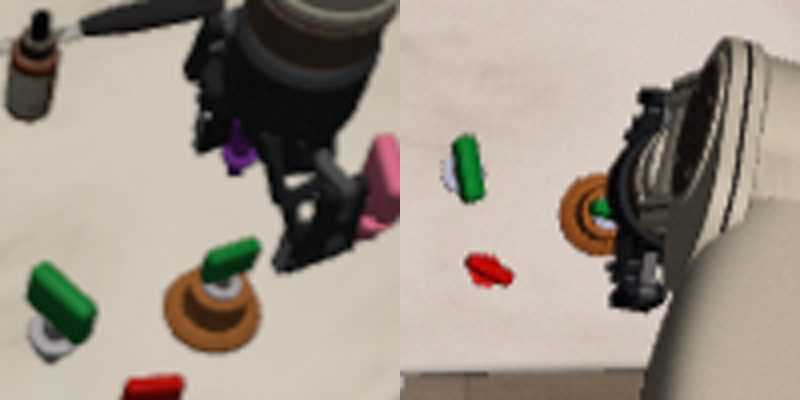

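```bash
python3 -m crank '0 -.001 .022 -.013 -.007 .01 -1;0 0 .021 0 0 0 -1;0 0 .020 0 0 0 -1;0 0 0 0 0 0 -1;0 0 0 0 0 0 .3;0 0 0 0 0 0 .6;0 0 0 0 0 0 1;0 0 0 0 0 0 1;0 0 0 0 0 0 1;0 0 0 0 0 0 1;0 0 0 0 0 0 1;0 0 0 0 0 0 1'
python3 -c "
from h import *
go([.439,-.130,.200]); turn(-11)"
```

```text
clock: 3.28
eef_pos: [0.4537, -0.1321, 0.0885]
tool_rot: [0.771, 0.637, 0.009, 0.013]
ft_force: [-5.1, 1.2, 6.9]
grip_width: 0.0114
t 3.28 tcp [ 0.4537 -0.1321  0.0885] jaw -10.9 tilt [ 0.03  -0.008] f [-5.1  1.2  6.9] w 0.0114 j6 1.48
shift [-0.001  -0.0114 -0.1119]
rotvec [0.031 0.002 0.002]
```

```bash
python3 - <<'E'
from h import *
a=pic("side","s2.png");b=pic("top","t2.png")
r=lambda im,x,y,w,h,f:cv2.resize(im[y:y+h,x:x+w],None,fx=f,fy=f,interpolation=cv2.INTER_CUBIC)
cv2.imwrite("pics/c2.png",np.hstack([r(a,330,140,80,100,5),r(b,310,190,80,100,5)])[:,:,::-1])
E
```

```text
(no output)
```

View pics/c2.png

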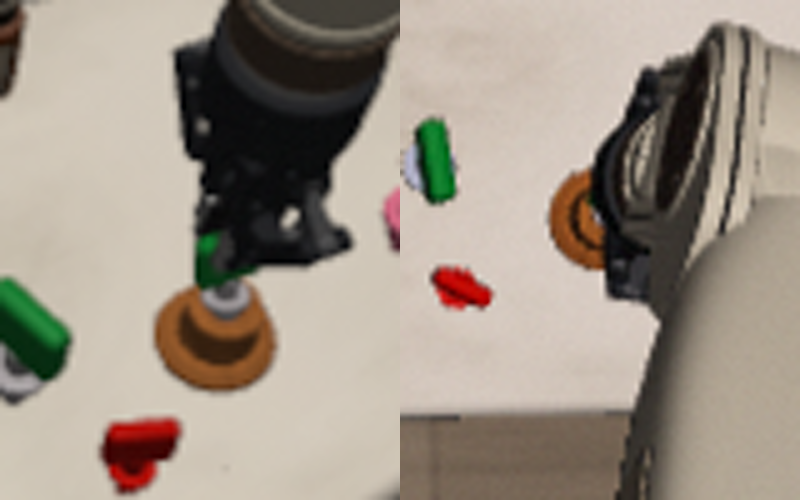

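```bash
python3 -m crank '0 0 0 0 0 0 0;0 0 0 0 0 0 -.5;0 0 0 0 0 0 -1;0 0 0 0 0 0 -1;0 0 0 0 0 0 -1;0 0 0 0 0 0 -1'
python3 - <<'E'
from h import *
go([.440,-.130,.068]); turn(-11)
a=pic("side","s3.png");b=pic("top","t3.png")
for n,im in(("side",a),("top",b)):
    m=cv2.inRange(cv2.cvtColor(im,cv2.COLOR_RGB2HSV),(55,90,40),(90,255,255))
    k,l,s,c=cv2.connectedComponentsWithStats(m)
    for i in range(1,k):
        if 15<s[i,4]<1000:print(n,s[i],c[i])
E
```

```text
clock: 3.88
eef_pos: [0.4562, -0.1326, 0.0895]
tool_rot: [0.771, 0.637, 0.011, 0.015]
ft_force: [0.6, 0.4, 0.4]
grip_width: 0.0822
t 3.88 tcp [ 0.4562 -0.1326  0.0895] jaw -10.9 tilt [ 0.035 -0.009] f [0.6 0.4 0.4] w 0.0822 j6 1.48
shift [-0.0005 -0.0171  0.0209]
rotvec [0.036 0.002 0.002]
side [371 189  12  12  83] [376.27710843 194.51807229]
side [327 196  17  20 194] [334.78350515 205.3556701 ]
top [314 214   7  16  83] [316.96385542 221.53012048]
```

```bash
python3 -m crank '0 -.0085 0 .018 0 0 -1;0 -.0085 0 .018 0 0 -1;0 0 .011 0 0 0 -1;0 0 .010 0 0 0 -1;0 0 0 0 0 0 -1'
python3 -c "
from h import *
go([.440,-.130,.067]); turn(-11)"
```

```text
clock: 4.4
eef_pos: [0.4368, -0.1289, 0.0675]
tool_rot: [0.771, 0.637, -0.003, -0.001]
ft_force: [0.2, 0.5, -0.9]
grip_width: 0.0857
t 4.40 tcp [ 0.4368 -0.1289  0.0675] jaw -10.9 tilt [-0.006 -0.001] f [ 0.2  0.5 -0.9] w 0.0857 j6 1.48
shift [-0.0005  0.0034  0.0005]
rotvec [-0.005  0.002  0.002]
```

```bash
python3 -m crank '0 .003 0 0 0 0 -.3;0 0 0 0 0 0 0;0 0 0 0 0 0 0;0 0 0 0 0 0 0'
python3 -m crank '0 0 0 0 0 0 .3;0 0 0 0 0 0 .4;0 0 0 0 0 0 .4'
python3 -m crank '0 0 0 0 0 0 .55;0 0 0 0 0 0 .6;0 0 0 0 0 0 .6'
```

```text
clock: 4.73
eef_pos: [0.4392, -0.1294, 0.0673]
tool_rot: [0.771, 0.637, -0.003, -0.002]
ft_force: [-0.3, 0.3, 1.1]
grip_width: 0.0432
clock: 4.98
eef_pos: [0.4399, -0.1295, 0.068]
tool_rot: [0.771, 0.637, -0.003, -0.002]
ft_force: [0.4, 0.5, 0.5]
grip_width: 0.0257
clock: 5.23
eef_pos: [0.4401, -0.1296, 0.0684]
tool_rot: [0.771, 0.637, -0.003, -0.001]
ft_force: [0.6, -0.5, 0.5]
grip_width: 0.0168
```

```bash
python3 -m crank '0 0 0 0 0 0 .7;0 0 0 0 0 0 .72'
python3 -m crank '0 0 0 0 0 0 .85;0 0 0 0 0 0 .85'
python3 -m crank '0 0 0 0 0 0 1;0 0 0 0 0 0 1'
```

```text
clock: 5.4
eef_pos: [0.4404, -0.1297, 0.0685]
tool_rot: [0.771, 0.637, -0.002, -0.001]
ft_force: [0.3, 0.9, 0.8]
grip_width: 0.0121
clock: 5.57
eef_pos: [0.4404, -0.1297, 0.0687]
tool_rot: [0.771, 0.637, -0.002, -0.001]
ft_force: [1.0, -0.4, -0.3]
grip_width: 0.0109
clock: 5.73
eef_pos: [0.4404, -0.1297, 0.0687]
tool_rot: [0.771, 0.637, -0.002, -0.001]
ft_force: [-0.2, -0.1, 1.7]
grip_width: 0.011
```

```bash
python3 -m crank '0 0 -.01 0 0 0 1;0 0 -.02 0 0 0 1;0 0 -.03 0 0 0 1;0 0 -.03 0 0 0 1;0 0 -.03 0 0 0 1;0 0 -.02 0 0 0 1;.0335 -.0038 0 0 0 0 1;.0335 -.0038 0 0 0 0 1;.0335 -.0038 0 0 0 0 1;.0335 -.0038 0 0 0 0 1;.0335 -.0038 0 0 0 0 1;.0335 -.0038 0 0 0 0 1;.0335 -.0038 0 0 0 0 1;.0335 -.0038 0 0 0 0 1;.0335 -.0038 0 0 0 0 1;.0335 -.0038 0 0 0 0 1;.0335 -.0038 0 0 0 0 1;0 0 0 0 0 0 1'
python3 - <<'E'
from h import *
go([.472,.273,.200]); turn(50)
g=onz("side",228.1,263.1,.112); 
for q in[(214.3,261.7),(216,262)]:
  c=onz("side",*q,.11); d=c-g; print("cam",d,np.degrees(np.arctan2(d[1],d[0])))
g=onz("top",212.4,222.9,.112); c=onz("top",204.3,216.8,.11); d=c-g; print("cam",d,np.degrees(np.arctan2(d[1],d[0])))
E
```

```text
clock: 7.23
eef_pos: [0.472, 0.2547, 0.212]
tool_rot: [0.774, 0.633, -0.002, -0.002]
ft_force: [0.1, -0.6, 0.4]
grip_width: 0.0112
t 7.23 tcp [0.472  0.2547 0.212 ] jaw -11.5 tilt [-0.006 -0.   ] f [ 0.1 -0.6  0.4] w 0.0112 j6 2.27
shift [ 0.018  -0.0036  0.012 ]
rotvec [-0.006 -0.002 -1.074]
cam [ 0.02043775  0.02282988 -0.002     ] 48.16447705247422
cam [ 0.01776026  0.02012916 -0.002     ] 48.577565423990976
cam [ 0.01784786  0.02307005 -0.002     ] 52.273107556382584
```

```bash
python3 -m crank '.006 -.0012 0 0 0 -.12 1;.006 -.004 0 0 0 -.12 1;0 0 0 0 0 -.12 1;0 0 0 0 0 -.12 1;0 0 0 0 0 -.12 1;0 0 0 0 0 -.12 1;0 0 0 0 0 -.12 1;0 0 0 0 0 -.12 1;0 0 0 0 0 -.11 1;0 0 0 0 0 0 1'
python3 - <<'E'
from h import *
go([.472,.273,.185]); turn(50)
a=pic("side","s4.png");b=pic("top","t4.png")
r=lambda im,x,y,w,h,f:cv2.resize(im[y:y+h,x:x+w],None,fx=f,fy=f,interpolation=cv2.INTER_CUBIC)
cv2.imwrite("pics/c4.png",np.hstack([r(a,180,200,80,100,5),r(b,170,170,80,100,5)])[:,:,::-1])
E
```

```text
clock: 8.07
eef_pos: [0.4646, 0.2674, 0.2064]
tool_rot: [0.322, 0.947, -0.006, -0.006]
ft_force: [0.0, -0.6, -0.6]
grip_width: 0.0111
t 8.07 tcp [0.4646 0.2674 0.2064] jaw 52.5 tilt [-0.016 -0.008] f [ 0.  -0.6 -0.6] w 0.0111 j6 1.18
shift [-0.0026  0.0093  0.0212]
rotvec [-0.016 -0.008  0.043]
```

View pics/c4.png

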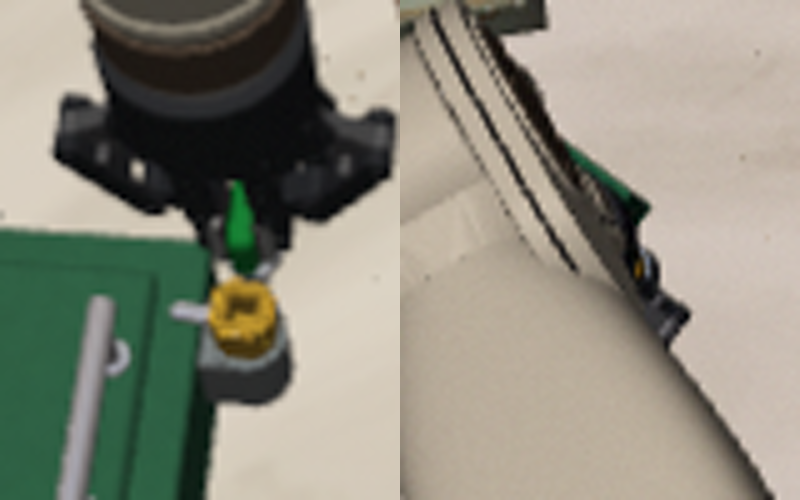

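```bash
python3 -m crank '-.002 .009 .01 -.016 -.008 .04 1;0 0 .008 0 0 0 1;0 0 0 0 0 0 1'
python3 - <<'E'
from h import *
go([.472,.272,.172]); turn(50)
a=pic("side","s5.png")
o=readout.get_obs();p=o["eef_pos"]
print("pred head-centre px",proj("side",p-[0,0,.004]),"collar",proj("side",p-[0,0,.031]),"tip",proj("side",p-[0,0,.054]),"lock",proj("side",[.472,.272,.114]))
a=cv2.resize(a[220:300,180:260],None,fx=7,fy=7,interpolation=cv2.INTER_CUBIC)
cv2.imwrite("pics/c5.png",a[:,:,::-1])
E
```

```text
clock: 8.42
eef_pos: [0.4718, 0.2728, 0.1879]
tool_rot: [0.346, 0.938, 0.0, 0.001]
ft_force: [-0.4, -0.3, -0.8]
grip_width: 0.0107
t 8.42 tcp [0.4718 0.2728 0.1879] jaw 49.5 tilt [ 0.001 -0.   ] f [-0.4 -0.3 -0.8] w 0.0107 j6 1.23
shift [-0.0007 -0.0005  0.0159]
rotvec [ 0.001  0.001 -0.009]
pred head-centre px [226.10400868 248.74519813] collar [227.25651255 254.24272683] tip [228.19545097 258.72153258] lock [229.38625332 262.34903946]
```

View pics/c5.png

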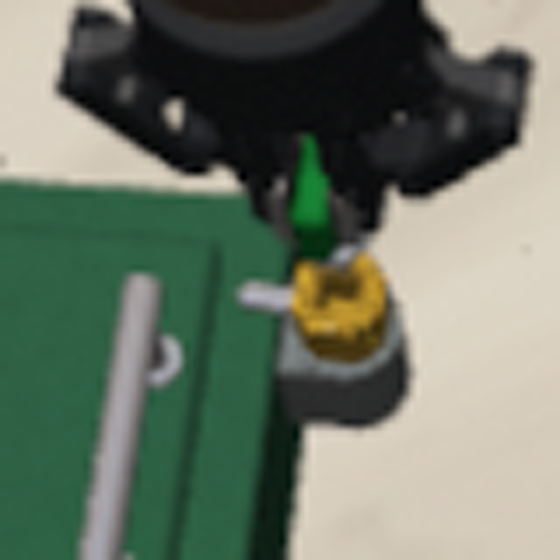

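```bash
python3 -m crank '0 0 .008 0 0 0 1;0 0 .008 0 0 0 1;0 0 .003 0 0 0 1;0 0 .003 0 0 0 1;0 0 0 0 0 0 1'
python3 -m crank '0 0 .003 0 0 0 1;0 0 .003 0 0 0 1;0 0 0 0 0 0 1'
```

```text
clock: 8.88
eef_pos: [0.4718, 0.2726, 0.1648]
tool_rot: [0.347, 0.938, 0.0, 0.001]
ft_force: [0.1, 0.3, -1.1]
grip_width: 0.0111
clock: 9.13
eef_pos: [0.4724, 0.2731, 0.1651]
tool_rot: [0.347, 0.938, 0.003, 0.002]
ft_force: [0.0, -0.5, -1.0]
grip_width: 0.011
```

```bash
for i in 1; do :; done; python3 -m crank '0 0 .004 0 0 0 1'; python3 -m crank '0 0 .006 0 0 0 1'; python3 -m crank '0 0 .008 0 0 0 1'
```

```text
clock: 9.22
eef_pos: [0.4732, 0.2737, 0.1638]
tool_rot: [0.347, 0.938, 0.004, 0.003]
ft_force: [-7.1, -3.0, 28.8]
grip_width: 0.0112
clock: 9.3
eef_pos: [0.4737, 0.2741, 0.1632]
tool_rot: [0.347, 0.938, 0.006, 0.005]
ft_force: [-15.3, -8.5, 49.1]
grip_width: 0.0111
clock: 9.38
eef_pos: [0.4737, 0.2743, 0.1627]
tool_rot: [0.347, 0.938, 0.008, 0.006]
ft_force: [-19.8, -11.0, 57.6]
grip_width: 0.011
```

```bash
python3 -c "
from h import *
turn(50)"; python3 -m crank '0 0 -.004 0 0 0 1;.0005 -.004 0 .012 .007 0 1;0 0 .003 0 0 0 1'; python3 -m crank '0 0 .003 0 0 0 1'; python3 -m crank '0 0 .004 0 0 0 1';python3 -c "
from h import *
go(None);turn(50)"
```

```text
rotvec [ 0.019  0.007 -0.01 ]
clock: 9.63
eef_pos: [0.471, 0.2718, 0.1694]
tool_rot: [0.346, 0.938, 0.006, 0.003]
ft_force: [0.8, 0.5, -0.9]
grip_width: 0.0107
clock: 9.72
eef_pos: [0.4713, 0.2719, 0.1661]
tool_rot: [0.347, 0.938, 0.006, 0.004]
ft_force: [1.3, 0.3, -0.5]
grip_width: 0.0105
clock: 9.8
eef_pos: [0.472, 0.2723, 0.1635]
tool_rot: [0.347, 0.938, 0.007, 0.004]
ft_force: [-8.7, -4.2, 37.6]
grip_width: 0.0109
t 9.80 tcp [0.472  0.2723 0.1635] jaw 49.4 tilt [0.013 0.011] f [-8.7 -4.2 37.6] w 0.0109 j6 1.23
rotvec [ 0.017  0.003 -0.01 ]
```

```bash
python3 -m crank '0 0 -.004 .01 0 0 1;.0005 -.005 0 .007 .003 -.01 1;0 0 .003 0 0 0 1'; python3 -m crank '0 0 .003 0 0 0 1'; python3 -m crank '0 0 .004 0 0 0 1';python3 -c "
from h import *
go(None);turn(50)
a=pic('side','s6.png')
a=cv2.resize(a[220:300,180:260],None,fx=7,fy=7,interpolation=cv2.INTER_CUBIC)
cv2.imwrite('pics/c6.png',a[:,:,::-1])"
```

```text
clock: 10.05
eef_pos: [0.4714, 0.2716, 0.1646]
tool_rot: [0.341, 0.94, 0.004, 0.002]
ft_force: [-1.1, 0.4, 6.1]
grip_width: 0.0114
clock: 10.13
eef_pos: [0.4718, 0.2719, 0.1638]
tool_rot: [0.341, 0.94, 0.004, 0.002]
ft_force: [-9.4, -5.9, 36.4]
grip_width: 0.0113
clock: 10.22
eef_pos: [0.4719, 0.2719, 0.1636]
tool_rot: [0.341, 0.94, 0.005, 0.003]
ft_force: [-10.6, -4.8, 39.6]
grip_width: 0.0111
t 10.22 tcp [0.4719 0.2719 0.1636] jaw 50.1 tilt [0.01  0.008] f [-10.6  -4.8  39.6] w 0.0111 j6 1.22
rotvec [0.012 0.002 0.002]
```

View pics/c6.png

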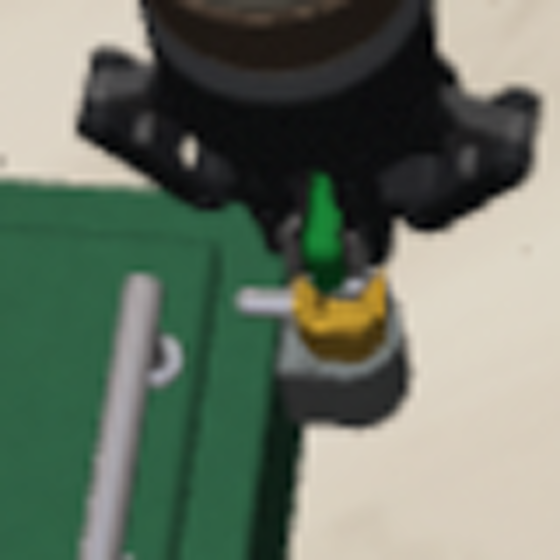

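```bash
python3 -m crank '0 0 -.005 0 0 0 1;0 0 -.004 .012 .002 0 1;0 0 0 0 0 0 1'; python3 -c "
from h import *
go([.469,.2705,.166]);turn(50)
J=[(proj('side',np.array([.472,.272,.125])+.01*e)-proj('side',[.472,.272,.125])).round(2) for e in np.eye(3)];print(J)"
```

```text
clock: 10.52
eef_pos: [0.4701, 0.2705, 0.1721]
tool_rot: [0.341, 0.94, -0.001, -0.001]
ft_force: [0.1, -0.4, -0.1]
grip_width: 0.0108
t 10.52 tcp [0.4701 0.2705 0.1721] jaw 50.2 tilt [-0.002 -0.002] f [ 0.1 -0.4 -0.1] w 0.0108 j6 1.22
shift [ 0.0008 -0.0007  0.0061]
rotvec [-0.003 -0.     0.003]
[array([-2.42, -3.55]), array([-4.  ,  2.41]), array([-0.39, -1.89])]
```

```bash
python3 -m crank '.001 -.0012 0 0 0 0 1;0 0 .003 0 0 0 1;0 0 .003 0 0 0 1'; python3 -m crank '0 0 .003 0 0 0 1';python3 -m crank '0 0 .004 0 0 0 1';python3 -c "
from h import *
go(None);turn(50)"
```

```text
clock: 10.77
eef_pos: [0.4683, 0.2699, 0.1678]
tool_rot: [0.341, 0.94, -0.001, -0.0]
ft_force: [-9.7, -5.2, 37.3]
grip_width: 0.0104
clock: 10.85
eef_pos: [0.4682, 0.2699, 0.168]
tool_rot: [0.341, 0.94, -0.0, 0.0]
ft_force: [-7.7, -2.7, 25.8]
grip_width: 0.011
clock: 10.93
eef_pos: [0.4681, 0.2698, 0.1678]
tool_rot: [0.341, 0.94, 0.001, 0.001]
ft_force: [-8.8, -3.4, 31.7]
grip_width: 0.011
t 10.93 tcp [0.4681 0.2698 0.1678] jaw 50.2 tilt [0.003 0.001] f [-8.8 -3.4 31.7] w 0.0110 j6 1.22
rotvec [0.002 0.002 0.003]
```

```bash
python3 -m crank '0 0 -.006 0 0 0 1;0 0 0 0 0 0 1'; python3 -c "
from h import *
go([.4705,.2741,.166]);turn(50)"
```

```text
clock: 11.1
eef_pos: [0.4676, 0.2694, 0.1747]
tool_rot: [0.341, 0.94, 0.001, 0.002]
ft_force: [-0.1, 0.2, -0.4]
grip_width: 0.0111
t 11.10 tcp [0.4676 0.2694 0.1747] jaw 50.2 tilt [0.004 0.001] f [-0.1  0.2 -0.4] w 0.0111 j6 1.22
shift [0.0008 0.0054 0.0088]
rotvec [0.003 0.002 0.003]
```

```bash
python3 -m crank '.0008 .0054 0 .003 .002 0 1;0 0 0 0 0 0 1;0 0 .003 0 0 0 1;0 0 .003 0 0 0 1'; python3 -m crank '0 0 .003 0 0 0 1';python3 -m crank '0 0 .004 0 0 0 1';python3 -c "
from h import *
go(None);turn(50)"
```

```text
clock: 11.43
eef_pos: [0.4696, 0.2738, 0.1642]
tool_rot: [0.341, 0.94, -0.002, -0.002]
ft_force: [-1.0, -1.2, 14.5]
grip_width: 0.0109
clock: 11.52
eef_pos: [0.4702, 0.2742, 0.1629]
tool_rot: [0.341, 0.94, -0.001, -0.001]
ft_force: [1.2, 0.4, 2.1]
grip_width: 0.0109
clock: 11.6
eef_pos: [0.4706, 0.2745, 0.159]
tool_rot: [0.341, 0.94, -0.001, -0.001]
ft_force: [0.3, 0.9, -0.4]
grip_width: 0.0115
t 11.60 tcp [0.4706 0.2745 0.159 ] jaw 50.2 tilt [-0.002 -0.001] f [ 0.3  0.9 -0.4] w 0.0115 j6 1.22
rotvec [-0.002 -0.001  0.003]
```

```bash
python3 -m crank '0 0 .004 0 0 0 1;0 0 .004 0 0 0 1'; python3 -m crank '0 0 .004 0 0 0 1;0 0 .004 0 0 0 1';python3 -m crank '0 0 .004 0 0 0 1'; python3 -c "
from h import *
go(None);turn(50)"
```

```text
clock: 11.77
eef_pos: [0.4706, 0.2746, 0.1493]
tool_rot: [0.34, 0.94, -0.001, -0.001]
ft_force: [0.0, 0.1, -0.0]
grip_width: 0.0109
clock: 11.93
eef_pos: [0.4708, 0.2748, 0.1474]
tool_rot: [0.34, 0.94, 0.0, 0.0]
ft_force: [-11.7, -6.9, 40.1]
grip_width: 0.0111
clock: 12.02
eef_pos: [0.4707, 0.2747, 0.1475]
tool_rot: [0.34, 0.94, 0.001, 0.001]
ft_force: [-9.2, -5.1, 27.5]
grip_width: 0.0109
t 12.02 tcp [0.4707 0.2747 0.1475] jaw 50.2 tilt [0.003 0.002] f [-9.2 -5.1 27.5] w 0.0109 j6 1.22
rotvec [0.003 0.001 0.003]
```

```bash
python3 -m crank '0 0 -.001 0 0 .12 1;0 0 0 0 0 .12 1;0 0 0 0 0 .12 1;0 0 0 0 0 .12 1;0 0 0 0 0 .12 1'; python3 -c "
from h import *
go([.4708,.2746,.1475]);turn(10);print(readout.get_obs()['ft_torque'])"
```

```text
clock: 12.43
eef_pos: [0.4721, 0.2755, 0.1501]
tool_rot: [0.612, 0.791, 0.005, 0.002]
ft_force: [-0.7, 0.2, 4.1]
grip_width: 0.0112
t 12.43 tcp [0.4721 0.2755 0.1501] jaw 14.5 tilt [0.009 0.005] f [-0.7  0.2  4.1] w 0.0112 j6 1.85
shift [-0.0005 -0.0015  0.0026]
rotvec [ 0.01  -0.003  0.079]
[-0.007975    0.02299626  0.07769055]
```

```bash
python3 -m crank '-.0005 -.0015 .0026 .01 -.003 .12 1;0 0 .001 0 0 .12 1;0 0 .001 0 0 .12 1;0 0 .001 0 0 .12 1;0 0 .001 0 0 .12 1'; python3 -c "
from h import *
go([.4708,.2746,.1475]);turn(-32);print(readout.get_obs()['ft_torque'])"
```

```text
clock: 12.85
eef_pos: [0.4739, 0.2755, 0.1479]
tool_rot: [0.826, 0.564, 0.004, 0.001]
ft_force: [-1.9, -1.4, 9.2]
grip_width: 0.0113
t 12.85 tcp [0.4739 0.2755 0.1479] jaw -21.3 tilt [0.009 0.003] f [-1.9 -1.4  9.2] w 0.0113 j6 2.47
shift [-0.002  -0.0026  0.0004]
rotvec [ 0.006 -0.006  0.187]
[-0.39589899  0.50185431  0.05692423]
```

```bash
python3 -m crank '-.002 -.0026 .0004 .006 -.006 .1 1;0 0 .001 0 0 .08 1'; python3 -c "
from h import *
go([.4708,.2746,.1475]);turn(-35);print(readout.get_obs()['ft_torque'])"
```

```text
clock: 13.02
eef_pos: [0.4744, 0.2754, 0.1477]
tool_rot: [0.876, 0.483, 0.004, 0.002]
ft_force: [-3.7, -2.8, 12.2]
grip_width: 0.0108
t 13.02 tcp [0.4744 0.2754 0.1477] jaw -32.2 tilt [0.009 0.002] f [-3.7 -2.8 12.2] w 0.0108 j6 2.66
shift [-0.0026 -0.0026  0.0002]
rotvec [ 0.007 -0.006  0.048]
[-0.47720747  1.02258329  0.07834132]
```

```bash
python3 -m crank '0 0 .001 0 0 .08 1'; python3 -c "
from h import *
go(None);turn(-35);print(readout.get_obs()['ft_torque'])";  python3 -m crank '0 0 .001 0 0 .12 1'; python3 -c "
from h import *
go(None);turn(-35);print(readout.get_obs()['ft_torque'])
a=pic('side','s7.png')
a=cv2.resize(a[220:300,180:260],None,fx=7,fy=7,interpolation=cv2.INTER_CUBIC)
cv2.imwrite('pics/c7.png',a[:,:,::-1])"
```

```text
clock: 13.1
eef_pos: [0.4746, 0.2753, 0.1476]
tool_rot: [0.895, 0.446, 0.005, 0.001]
ft_force: [-4.4, -3.2, 14.5]
grip_width: 0.0114
t 13.10 tcp [0.4746 0.2753 0.1476] jaw -37.0 tilt [0.01  0.002] f [-4.4 -3.2 14.5] w 0.0114 j6 2.74
rotvec [ 0.007 -0.007 -0.036]
[-0.5695271   1.03339832  0.42400989]
clock: 13.18
eef_pos: [0.4747, 0.2751, 0.1477]
tool_rot: [0.921, 0.39, 0.005, 0.001]
ft_force: [-1.7, -1.5, 10.7]
grip_width: 0.0109
t 13.18 tcp [0.4747 0.2751 0.1477] jaw -44.1 tilt [0.011 0.001] f [-1.7 -1.5 10.7] w 0.0109 j6 2.87
rotvec [ 0.007 -0.008 -0.159]
[-0.53774495  0.57417534  0.76657859]
```

View pics/c7.png

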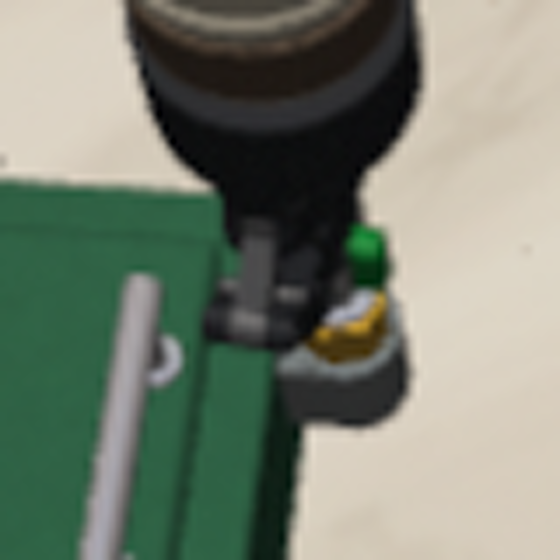

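```bash
python3 -m crank '0 0 0 0 0 -.08 1;0 0 0 0 0 0 .4;0 0 0 0 0 0 .2;0 0 0 0 0 0 .1;0 0 0 0 0 0 0;0 0 0 0 0 0 0'; python3 -c "
from h import *
go([.4707,.2747,.2]);turn(-35)"; python3 -m crank '0 0 -.01 0 0 0 0;0 0 -.02 0 0 0 0;0 0 -.03 0 0 0 0;0 0 -.03 0 0 0 0;0 0 -.02 0 0 0 0;0 0 0 0 0 0 0'
python3 - <<'E'
from h import *
go(None);a=pic("side","s8.png")
cv2.imwrite("pics/c8.png",cv2.resize(a[200:310,130:270],None,fx=5,fy=5,interpolation=cv2.INTER_CUBIC)[:,:,::-1])
E
```

```text
clock: 13.73
eef_pos: [0.473, 0.274, 0.1445]
tool_rot: [0.906, 0.423, 0.002, 0.002]
ft_force: [-0.2, -0.4, 0.5]
grip_width: 0.0428
t 13.73 tcp [0.473  0.274  0.1445] jaw -40.0 tilt [ 0.006 -0.002] f [-0.2 -0.4  0.5] w 0.0428 j6 2.80
shift [-0.0008 -0.0019 -0.0555]
rotvec [ 0.006 -0.003 -0.087]
clock: 14.23
eef_pos: [0.4705, 0.273, 0.2584]
tool_rot: [0.907, 0.422, -0.002, 0.002]
ft_force: [0.3, 0.3, 0.3]
grip_width: 0.0428
t 14.23 tcp [0.4705 0.273  0.2584] jaw -40.1 tilt [-0.001 -0.006] f [0.3 0.3 0.3] w 0.0428 j6 2.80
```

View pics/c8.png

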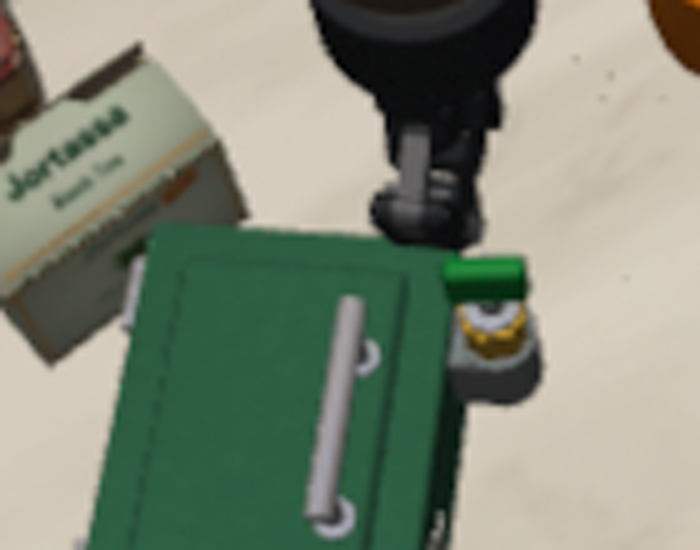

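```bash
python3 -m crank '0 0 0 0 0 -.12 0;0 0 0 0 0 -.12 0;0 0 0 0 0 -.12 0;0 0 0 0 0 -.12 0;0 0 0 0 0 -.12 0;0 0 0 0 0 -.12 0;0 0 0 0 0 -.12 0;0 0 0 0 0 -.12 0;0 0 0 0 0 -.12 0;0 0 0 0 0 -.12 0;0 0 0 0 0 -.12 0;0 0 0 0 0 -.12 0;0 0 0 0 0 -.12 0;0 0 0 0 0 0 0'; python3 -c "
from h import *
go([.459,.351,.21]);turn(52)"
```

```text
clock: 15.45
eef_pos: [0.4628, 0.2683, 0.2406]
tool_rot: [0.318, 0.948, -0.014, -0.009]
ft_force: [-0.2, 0.8, -0.1]
grip_width: 0.0428
t 15.45 tcp [0.4628 0.2683 0.2406] jaw 53.0 tilt [-0.025 -0.02 ] f [-0.2  0.8 -0.1] w 0.0428 j6 1.17
shift [0.0526 0.0647 0.029 ]
rotvec [-0.032 -0.008  0.017]
```

```bash
python3 -m crank '.0175 .0215 0 -.016 -.004 .008 0;.0175 .0215 .008 -.016 -.004 .008 0;.0175 .0215 .01 0 0 0 0;0 0 .01 0 0 0 0;0 0 0 0 0 0 0'; python3 - <<'E'
from h import *
go([.459,.351,.138]);turn(52)
a=pic("side","s9.png");b=pic("top","t9.png")
r=lambda im,x,y,w,h,f:cv2.resize(im[y:y+h,x:x+w],None,fx=f,fy=f,interpolation=cv2.INTER_CUBIC)
cv2.imwrite("pics/c9.png",np.hstack([r(a,140,200,100,120,4),r(b,130,160,100,120,4)])[:,:,::-1])
E
```

```text
clock: 15.87
eef_pos: [0.4594, 0.3522, 0.2065]
tool_rot: [0.335, 0.942, -0.002, -0.001]
ft_force: [-0.3, -1.4, -0.6]
grip_width: 0.0428
t 15.87 tcp [0.4594 0.3522 0.2065] jaw 50.8 tilt [-0.003 -0.003] f [-0.3 -1.4 -0.6] w 0.0428 j6 1.34
shift [-0.0005 -0.0009  0.0685]
rotvec [-0.004 -0.001 -0.021]
```

View pics/c9.png

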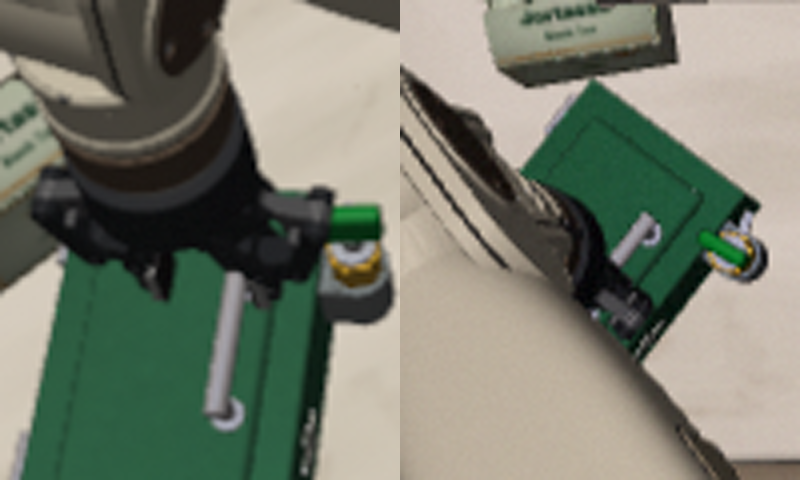

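```bash
python3 -m crank '0 -.001 .02 -.004 0 -.02 0;0 0 .02 0 0 0 0;0 0 .015 0 0 0 0;0 0 .007 0 0 0 0;0 0 0 0 0 0 0'; python3 -c "
from h import *
go([.459,.351,.138]);turn(52)"
```

```text
clock: 16.38
eef_pos: [0.4623, 0.3495, 0.1489]
tool_rot: [0.33, 0.944, 0.004, 0.002]
ft_force: [0.4, -1.0, 0.3]
grip_width: 0.0429
t 16.38 tcp [0.4623 0.3495 0.1489] jaw 51.4 tilt [0.007 0.006] f [ 0.4 -1.   0.3] w 0.0429 j6 1.32
shift [ 0.0035 -0.001   0.0109]
rotvec [ 0.009  0.002 -0.01 ]
```

```bash
python3 -m crank '.003 -.001 .006 .009 0 0 0;0 0 .005 0 0 0 0'; python3 -c "
from h import *
go([.459,.351,.138]);turn(52)"
```

```text
clock: 16.55
eef_pos: [0.4606, 0.3504, 0.1398]
tool_rot: [0.332, 0.943, 0.001, 0.002]
ft_force: [-0.0, -0.6, -0.5]
grip_width: 0.0426
t 16.55 tcp [0.4606 0.3504 0.1398] jaw 51.3 tilt [0.004 0.   ] f [-0.  -0.6 -0.5] w 0.0426 j6 1.33
shift [ 0.0016 -0.0005  0.0018]
rotvec [ 0.002  0.003 -0.013]
```

Free of contact; close slowly while watching the side force.

```bash
python3 -m crank '.001 0 .001 0 .003 -.01 .3;0 0 0 0 0 0 .4;0 0 0 0 0 0 .5;0 0 0 0 0 0 .55'; python3 -m crank '0 0 0 0 0 0 .62;0 0 0 0 0 0 .68'; python3 -m crank '0 0 0 0 0 0 .74;0 0 0 0 0 0 .8';python3 -c "
from h import *
go(None)"
```

```text
clock: 16.88
eef_pos: [0.4605, 0.3516, 0.14]
tool_rot: [0.327, 0.945, 0.002, 0.001]
ft_force: [-0.4, -0.3, 0.0]
grip_width: 0.0194
clock: 17.05
eef_pos: [0.4609, 0.352, 0.1409]
tool_rot: [0.327, 0.945, 0.003, 0.001]
ft_force: [0.7, 0.8, -0.2]
grip_width: 0.0139
clock: 17.22
eef_pos: [0.4611, 0.3523, 0.1411]
tool_rot: [0.327, 0.945, 0.003, 0.002]
ft_force: [-0.2, -1.1, 0.0]
grip_width: 0.0098
t 17.22 tcp [0.4611 0.3523 0.1411] jaw 51.9 tilt [0.005 0.005] f [-0.2 -1.1  0. ] w 0.0098 j6 1.32
```

```bash
python3 -m crank '0 0 0 0 0 0 .9;0 0 0 0 0 0 1;0 0 0 0 0 0 1'; python3 - <<'E'
from h import *
go([.4595,.3515,.138])
a=pic("side","s10.png");b=pic("top","t10.png")
r=lambda im,x,y,w,h,f:cv2.resize(im[y:y+h,x:x+w],None,fx=f,fy=f,interpolation=cv2.INTER_CUBIC)
cv2.imwrite("pics/c10.png",np.hstack([r(a,150,220,80,100,5),r(b,130,160,80,100,5)])[:,:,::-1])
E
```

```text
clock: 17.47
eef_pos: [0.4611, 0.3522, 0.1411]
tool_rot: [0.327, 0.945, 0.003, 0.002]
ft_force: [1.1, -0.1, -1.3]
grip_width: 0.0099
t 17.47 tcp [0.4611 0.3522 0.1411] jaw 51.9 tilt [0.005 0.005] f [ 1.1 -0.1 -1.3] w 0.0099 j6 1.32
shift [ 0.0008 -0.0016  0.0031]
```

```bash
python3 -m crank '0 0 0 0 0 0 .5;0 0 0 0 0 0 .5;0 -.001 .004 .005 0 0 .5;0 0 0 0 0 0 .6;0 0 0 0 0 0 .75;0 0 0 0 0 0 .9;0 0 0 0 0 0 1;0 0 0 0 0 0 1'; python3 -c "
from h import *
go(None);turn(52)"
```

```text
clock: 18.23
eef_pos: [0.4611, 0.3522, 0.1373]
tool_rot: [0.326, 0.945, 0.002, 0.001]
ft_force: [0.5, 0.5, -0.6]
grip_width: 0.0103
t 18.23 tcp [0.4611 0.3522 0.1373] jaw 51.9 tilt [0.003 0.002] f [ 0.5  0.5 -0.6] w 0.0103 j6 1.32
rotvec [ 0.004  0.001 -0.002]
```

```bash
cat >> h.py <<'E'
def lid(z0=.1373,x0=(.4611,.3522)):
    from scipy.optimize import brentq
    o=readout.get_obs(); R=Rot.from_quat(o["tool_rot"]).as_matrix(); dz=o["eef_pos"][2]-z0; d=(o["eef_pos"][:2]-x0)@[.617,.787]
    th=brentq(lambda t:.105*np.sin(t)+.048*np.cos(t)-.048-dz,-.3,.9); 
    print("dz %.4f dx %.4f theta %.3f front %.4f dx_exp %.4f tool tilt %.3f"%(dz,d,th,.14*np.sin(th),.105-.105*np.cos(th)+.048*np.sin(th),np.arcsin(R[:2,2]@[-.617,-.787])),"f",o["ft_force"].round(1),"w %.4f"%o["grip_width"],"t %.2f"%o["clock"])
E
python3 -m crank '0 .0005 -.0015 .01 0 0 1;0 .0005 -.002 .01 0 0 1'; python3 -c "
from h import *
lid()"; python3 -m crank '0 .0005 -.003 .01 0 0 1;0 .0005 -.003 .01 0 0 1'; python3 -c "
from h import *
lid()"
```

```text
clock: 18.4
eef_pos: [0.4613, 0.3524, 0.1382]
tool_rot: [0.327, 0.945, -0.009, -0.003]
ft_force: [3.3, 2.8, -14.7]
grip_width: 0.0101
dz 0.0009 dx 0.0003 theta 0.009 front 0.0013 dx_exp 0.0004 tool tilt 0.020 f [  3.3   2.8 -14.7] w 0.0101 t 18.40
clock: 18.57
eef_pos: [0.4615, 0.3527, 0.1391]
tool_rot: [0.327, 0.945, -0.022, -0.008]
ft_force: [4.1, 2.4, -16.3]
grip_width: 0.01
dz 0.0018 dx 0.0007 theta 0.017 front 0.0024 dx_exp 0.0008 tool tilt 0.047 f [  4.1   2.4 -16.3] w 0.0100 t 18.57
```

```bash
python3 -m crank '0 .001 -.003 0 0 0 1;0 .001 -.003 0 0 0 1'; python3 -c "
from h import *
lid()"; python3 -m crank '0 .001 -.003 0 0 0 1;0 .001 -.003 0 0 0 1'; python3 -c "
from h import *
lid()"
```

```text
clock: 18.73
eef_pos: [0.4616, 0.3529, 0.1394]
tool_rot: [0.327, 0.945, -0.027, -0.01]
ft_force: [4.1, 1.5, -18.3]
grip_width: 0.0102
dz 0.0021 dx 0.0008 theta 0.020 front 0.0028 dx_exp 0.0010 tool tilt 0.058 f [  4.1   1.5 -18.3] w 0.0102 t 18.73
clock: 18.9
eef_pos: [0.462, 0.3535, 0.141]
tool_rot: [0.327, 0.945, -0.031, -0.012]
ft_force: [3.4, 1.7, -18.2]
grip_width: 0.0097
dz 0.0037 dx 0.0015 theta 0.035 front 0.0049 dx_exp 0.0018 tool tilt 0.066 f [  3.4   1.7 -18.2] w 0.0097 t 18.90
```

```bash
python3 -m crank '0 .001 -.0025 0 0 0 1;0 .001 -.002 0 0 0 1'; python3 -c "
from h import *
lid()"; python3 -m crank '0 .001 -.002 0 0 0 1;0 .001 -.002 0.01 0 0 1'; python3 -c "
from h import *
lid()"
```

```text
clock: 19.07
eef_pos: [0.4637, 0.3556, 0.1464]
tool_rot: [0.327, 0.945, -0.03, -0.012]
ft_force: [1.6, 1.4, -5.5]
grip_width: 0.0101
dz 0.0091 dx 0.0043 theta 0.088 front 0.0124 dx_exp 0.0046 tool tilt 0.065 f [ 1.6  1.4 -5.5] w 0.0101 t 19.07
clock: 19.23
eef_pos: [0.4665, 0.3591, 0.1538]
tool_rot: [0.327, 0.945, -0.032, -0.012]
ft_force: [4.5, 4.1, -11.4]
grip_width: 0.0101
dz 0.0165 dx 0.0088 theta 0.164 front 0.0229 dx_exp 0.0093 tool tilt 0.069 f [  4.5   4.1 -11.4] w 0.0101 t 19.23
```

```bash
python3 -m crank '0 0 0 0.02 0 0 1;0 0 0 .02 0 0 1'; python3 -c "
from h import *
lid()"; python3 -m crank '0 .0008 -.002 .02 0 0 1;0 .0008 -.002 .02 0 0 1'; python3 -c "
from h import *
lid()"
```

```text
clock: 19.4
eef_pos: [0.4686, 0.3619, 0.1592]
tool_rot: [0.326, 0.944, -0.047, -0.017]
ft_force: [4.2, 4.3, -7.7]
grip_width: 0.0099
dz 0.0219 dx 0.0123 theta 0.221 front 0.0307 dx_exp 0.0131 tool tilt 0.099 f [ 4.2  4.3 -7.7] w 0.0099 t 19.40
clock: 19.57
eef_pos: [0.4723, 0.3666, 0.1667]
tool_rot: [0.326, 0.943, -0.061, -0.021]
ft_force: [6.2, 4.8, -14.2]
grip_width: 0.0098
dz 0.0294 dx 0.0182 theta 0.306 front 0.0422 dx_exp 0.0194 tool tilt 0.129 f [  6.2   4.8 -14.2] w 0.0098 t 19.57
```

```bash
python3 -m crank '0 0 .001 0 0 0 1'; python3 -c "
from h import *
lid()"; python3 -m crank '0 0 .001 0 0 0 1;0 0 0 0 0 0 1'; python3 -c "
from h import *
lid()"
```

```text
clock: 19.65
eef_pos: [0.4727, 0.3671, 0.1674]
tool_rot: [0.325, 0.943, -0.061, -0.021]
ft_force: [1.3, -1.6, -6.2]
grip_width: 0.0096
dz 0.0301 dx 0.0189 theta 0.314 front 0.0432 dx_exp 0.0199 tool tilt 0.129 f [ 1.3 -1.6 -6.2] w 0.0096 t 19.65
clock: 19.82
eef_pos: [0.4727, 0.3672, 0.1676]
tool_rot: [0.325, 0.943, -0.06, -0.02]
ft_force: [4.3, 2.9, -12.6]
grip_width: 0.0101
dz 0.0303 dx 0.0190 theta 0.316 front 0.0436 dx_exp 0.0201 tool tilt 0.127 f [  4.3   2.9 -12.6] w 0.0101 t 19.82
```

```bash
python3 -m crank '0 -.001 .0025 0 0 0 1;0 0 0 0 0 0 1;0 0 0 0 0 0 1'; python3 -c "
from h import *
lid()"; python3 -m crank '0 0 0 0 0 0 1;0 0 0 0 0 0 1;0 0 0 0 0 0 1;0 0 0 0 0 0 1;0 0 0 0 0 0 1;0 0 0 0 0 0 1'; python3 -c "
from h import *
lid()"
```

```text
clock: 20.07
eef_pos: [0.472, 0.3661, 0.166]
tool_rot: [0.326, 0.943, -0.059, -0.02]
ft_force: [2.6, 2.7, -9.1]
grip_width: 0.01
dz 0.0287 dx 0.0177 theta 0.298 front 0.0411 dx_exp 0.0187 tool tilt 0.125 f [ 2.6  2.7 -9.1] w 0.0100 t 20.07
clock: 20.57
eef_pos: [0.4719, 0.3661, 0.166]
tool_rot: [0.326, 0.943, -0.059, -0.02]
ft_force: [2.5, 2.3, -9.3]
grip_width: 0.0103
dz 0.0287 dx 0.0176 theta 0.298 front 0.0411 dx_exp 0.0187 tool tilt 0.124 f [ 2.5  2.3 -9.3] w 0.0103 t 20.57
```

```bash
python3 - <<'E'
from h import *
a=pic("side","s11.png");b=pic("top","t11.png")
a0=cv2.imread("pics/s0.png")[:,:,::-1]
for nm,lo,hi,(x,y,w,h) in [("mug",(5,150,60),(14,255,255),(250,160,50,60)),("dropper",(5,80,25),(17,255,255),(315,130,25,32)),("bar",(0,0,95),(180,75,255),(150,220,60,90)),("tea",(30,15,90),(60,90,255),(112,205,70,65))]:
    for im in(a0,a):
        m=cv2.inRange(cv2.cvtColor(np.ascontiguousarray(im[y:y+h,x:x+w]),cv2.COLOR_RGB2HSV),lo,hi); q=np.argwhere(m)[:,::-1]; print(nm,len(q),(q.mean(0)+[x,y]).round(1) if len(q) else "")
C=np.array([.4611,.3522]); X=np.array([.617,.787]);Y=np.array([-.787,.617])
for th in(0,.2,.29,.4):   # front right lid corner (box x=-70,y=-100,z=.096)
    H=C+.105*X; o=np.array([-.140,.004]); xx=o[0]*np.cos(th)+o[1]*np.sin(th); zz=-o[0]*np.sin(th)+o[1]*np.cos(th)
    for yy in(-.1,.1):print(th,yy,proj("side",[*(H+xx*X+yy*Y),.092+zz]).round(1),end=" ")
    print()
cv2.imwrite("pics/c11.png",cv2.resize(np.hstack([a[190:350,115:265],b[150:310,115:265]]),None,fx=2.6,fy=2.6,interpolation=cv2.INTER_CUBIC)[:,:,::-1])
E
```

```text
mug 948 [274.5 194.6]
mug 0 
dropper 84 [328.2 147.1]
dropper 0 
bar 1725 [183.  243.7]
bar 989 [187.  243.7]
tea 1016 [143.7 233.7]
tea 246 [127.4 245.8]
0 -0.1 [222.8 247.7] 0 0.1 [210.5 336.8] 
0.2 -0.1 [219.9 242.2] 0.2 0.1 [207. 333.] 
0.29 -0.1 [217.8 239.7] 0.29 0.1 [204.5 331.3] 
0.4 -0.1 [214.5 236.5] 0.4 0.1 [200.7 329. ]
```

View pics/c11.png

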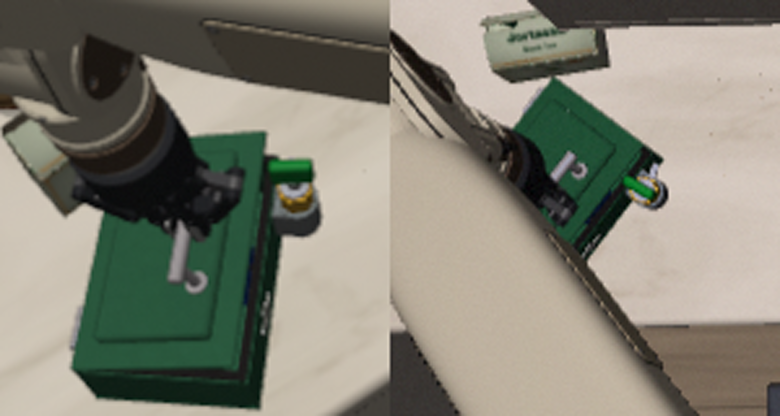

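```bash
python3 - <<'E'
from h import *
d=[cv2.imread("pics/"+f) for f in("t0.png","t11.png")]
for nm,lo,hi,(x,y,w,h) in [("mug",(5,150,60),(14,255,255),(262,160,45,42)),("dropper",(0,0,0),(180,255,75),(340,162,18,16)),("tea",(30,15,90),(60,90,255),(148,160,55,24))]:
    for im in d:
        q=np.argwhere(cv2.inRange(cv2.cvtColor(np.ascontiguousarray(im[y:y+h,x:x+w]),cv2.COLOR_BGR2HSV),lo,hi))[:,::-1]; print(nm,len(q),(q.mean(0)+[x,y]).round(1) if len(q) else "")
lid(); order.job_done(); lid()
E
```

```text
mug 537 [282.4 183.2]
mug 535 [282.4 183.1]
dropper 98 [349.  168.3]
dropper 99 [349.  168.3]
tea 436 [169.8 166. ]
tea 441 [169.8 166. ]
dz 0.0287 dx 0.0177 theta 0.298 front 0.0411 dx_exp 0.0187 tool tilt 0.124 f [ 2.9  1.4 -9.9] w 0.0102 t 20.67
the job is handed in; nothing more can be done
the job is handed in; nothing more can be done
```

I put the green-headed key fully home in the lock, turned it clockwise to the stop and left it there. I then freed the lid from its seal, and the arm is holding it about 4 cm open. The job was handed in at 20.7 s.

**Key and lock:**
- My first close on the key shifted the arm 13 mm and caught only the top of the head. I let go, saw the key had not moved, and gripped it again properly.
- It took four tries to find the socket, pressing with up to about 58 N at the wrist. The key then seated at the expected height.
- While turning it, the torque rose from about 0.06 to 0.77 Nm at the stop. The pictures show the collar down on the core and the cam clear of the lid.

**Lid:**
- The seal let go at about 18 N, and my readings at the stops never showed more than 4.4 cm open at the front edge.
- The final reading from the arm's position is 0.298 rad, or 4.1 cm, and it did not change over the last half second.
- One lid corner in the side picture agrees, at roughly 0.28 rad. The other corner read lower, about 0.2 rad, and I had no starting position to correct it against.
- The hand carries about 9 to 10 N there, more than the 3 N stated for the lid. I did not find out why; the hand is tilted less than the lid, so part of it may come from the bar turning in the grip.

**Bystanders:** in the top view the mug, tea box and dropper bottle are within 0.1 pixel of where they started. In the last side view the arm hid the mug and the dropper bottle and covered part of the tea box, so that view could not confirm it.

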